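Lay the tea box down in the drawer organiser

TASK

The organiser goes into a shallow drawer, so the tea box that stands on end at the open front of its wide bay has to lie flat: push it over near its top so that it falls backwards into the bay, away from the open front, and comes to lie there. Then push it along the floor of the bay until its top end is fully home against the back wall. Use only the fingertips: do not pick the box up or carry it, and leave the teaspoon, the peeler, the mug and the salt shaker where they are.

Things in the scene. Friction and masses are not known exactly. Their poses are not given: they have to be found in the camera images.
- organiser: Fixed bamboo drawer organiser, 190 (x) x 188 (y) x 24 mm high. Origin at mid-length on its underside; +x from open front to back wall, +y to the left seen from the front. Floor and walls 5 mm thick. Three bays along x: wide one at the left (inner y +15.5 to +91.5 mm, no front wall), then two of 46 mm (centres y -12.5 and -63.5 mm). Inner face of the back wall at x = +90 mm.
- bay_front (a point): Point at the open front edge of the wide bay, mid-width, on the upper face of the floor (5 mm above the worktop); axes as the organiser's.
- bay_back (a point): Point at the foot of the inner face of the back wall, at mid-width of the wide bay, on the upper face of the floor (5 mm above the worktop), 185 mm from bay_front; axes as the organiser's.
- tea_box: Closed flat-faced carton, 32 x 79 x 52 mm along its own x, y, z, 40 to 80 g. At first it stands on end on the bay floor, top 84 mm above the worktop: own y up, own x (thin way) to the back wall within 0.1 rad. Origin mid x and y but on a 32 x 79 mm side face, 26 mm to the side of its middle: use tea_mid. Lying on its 79 x 52 mm face it is 32 mm high, own x down.
- tea_mid (a point): Middle of the tea box: 39.5 mm above the bay floor when it stands, 16 mm when it lies; axes as the tea box's. At first 40 to 60 mm behind the open front edge. Pushed high, the box tips about its lower edge nearest the back wall and falls once tilted about 22 degrees; it then has about 30 to 55 mm free between top end and back wall.
- tea_top (a point): Middle of the box's 32 x 52 mm upper end face (the end that must finish against the back wall).
- tea_foot (a point): Middle of the box's 32 x 52 mm lower end face (on which it stands at first; faces the open front when the box lies).
- teaspoon: Loose metal teaspoon 138 x 28 x 12 mm lying along the middle narrow bay; origin at the middle of its underside. Leave it alone.
- peeler: Loose black-handled peeler 170 x 25 x 18 mm lying along the right narrow bay; origin at the middle of its underside. Leave it alone.
- mug: Loose blue-grey mug 106 mm high, rim 82 mm across, with a handle (111 mm over it), standing to the left of the organiser; origin under the middle of its 82 x 111 mm outline. Leave it alone.
- salt_shaker: Loose salt shaker, 44 mm across, 90 mm high, standing to the right of the organiser; origin at the middle of its underside. Leave it alone.

How it is judged:
By the outcome, as a careful person would: the job done as asked, in the order asked, and still so for the second after the job is handed in, with the robot touching nothing.
It also fails if it takes over 37 s, if anything falls off the work surface, if the arm or the gripper's body presses on something with over 40 N, if the wrist force passes 120 N, or if a joint passes its speed limit or range.

ROBOT

A 6-joint arm with a two-finger parallel gripper is mounted at the origin on a cart in front of the work surface, level with it; the furniture and walls round the work are solid. World frame = base frame: x ahead of the robot, y to its left, z up, the work surface at z = 0. Lengths are in m, angles in rad, forces in N, time in s.
With the tool pointing down it reaches from about 0.25 to 0.725 m from the base axis. Payload 4 kg.
Tool frame: the origin (TCP) lies midway between the tips of the shut fingers; the grasp point (between the pads) lies bot.tcp_to_grasp behind it (bot.tcp_to_grasp is the distance from the TCP to the grasp point, in m); z points along the fingers, y is the line along which they close (so a half turn about z gives the same grasp; the last joint's range is limited). The gripper opens to 85 mm and grips with 20 to 120 N. Pads are 22 mm wide; open, the fingers measure 114 mm over their backs; the gripper's body (76 mm by 85 mm) begins 54 mm behind the grasp point. The pads swing forward as they close: fully open they stand 13 mm farther back than shut.
Start: joints at [-1.185, 0.241, 0.005, 1.335, 0, 1.571], TCP at [0.188, -0.463, 0.231] pointing down, gripper open.
Joint ranges: [-2.72, 2.72], [-1.05, 1.87], [-1.09, 1.28], [-1.99, 2.15], [-1.42, 1.44], [-3.14, 3.14]. Speed limits (rad/s): [2.79, 2.79, 3.14, 3.14, 3.14, 3.14].

INTERFACE

Orientations are given as a unit quaternion [x, y, z, w].
In Python, from workcell import readout, camera, bot gives the robot as it stands. The module is installed in compiled form; this text tells all that it offers.
- The arm moves only by the tool jog_arm, never from a script. Its argument "motion" is a list of rows, each an object of numbers: "x", "y", "z": the shift along the tool's x, y, z in mm; "spin": the turn about the tool's z in degrees; "fingers": the closure, from -1 (fully open) to 1 (shut). A call has 1 to 8 rows; each row is the pose to reach, as a shift and turn from the pose commanded when the call began, along the tool's axes at that moment; what a row does not reach only later rows make up. A row lasts 1/8 s, in which the tool goes at most 62.5 mm and 10.7 degrees, less where a joint would pass 70% of its speed; a pose out of reach is approached as far as the arm can. A call with a gripper value outside its range is refused whole. The fingers move at their own pace and stop on an object; the grip force is fixed at half the most. Time passes only in rows, so rows that repeat a pose let the fingers close. It gives the time, the measured TCP pose, the force, the opening and the grip force at its end, in the units of the state.
- readout.get_obs(): the state, without advancing time (a new reading comes with each control period).
- camera(name): name is "side" or "top" or "wrist"; returns a dict with "pixels" (400x640x3 uint8, red, green, blue), "K" (3x3 intrinsics, pixels), "rvec" (rotation vector, rad) and "tvec" (3), from world to camera coordinates, as OpenCV has them. Camera axes: x right, y down, z forward; pixel columns grow to the right and rows downward; lengths in m; the calibration is good to about 2 mm. The wrist camera is an equidistant fisheye: a pixel r from the principal point sees the ray r / f radians off the axis. A picture is of the moment at which its call begins. There is no depth.
- bot.job_done(): hands the job in; it is judged then, once.
The state is a dict: "clock": time; "joint_pos": joint angles; "joint_vel": joint speeds; "tau": joint torques, N m; "eef_pos": TCP position; "tool_rot": TCP orientation; "ft_force": force on the tool from outside, world axes, zero at the start; "ft_torque": the same for the moment, N m; "grip_width": finger opening in m; "grasp_force": force on a finger pad.
Only numpy, scipy, OpenCV 4.12 (cv2) and the standard library are available. Lean on these libraries where they do the work, as an engineer would, in place of code of your own. Each camera call takes 0.05 s, during which the arm holds its last target. There are 200 camera calls.

## Working session

There is one attempt and no reset: what is moved stays moved. The work goes in short steps, Python scripts to look and compute and a tool call to move; the robot and the scene stay as the last step left them, time stands still between calls to the robot, and variables do not carry over. Pictures are saved under pics/ and viewed, at most 10 in all, crops included, and the job is handed in when it is done.

Besides the shell and the picture viewer there is one more tool, called after "Call:" as a command line: name --argument value ..., lists and objects as JSON in quotes. jog_arm: Moves the arm, as the interface text tells. Its arguments: {"type":"object","properties":{"motion":{"type":"array"}},"required":["motion"]}

```bash
mkdir -p pics
cat > h.py <<'E'
import numpy as np, cv2
from workcell import readout, camera, bot
def ray(c,u,v):
    R,_=cv2.Rodrigues(np.array(c["rvec"],float)); t=np.array(c["tvec"],float).ravel()
    d=cv2.undistortPoints(np.array([[[u,v]]],float),np.array(c["K"]),None)[0,0]
    return -R.T@t, R.T@np.array([d[0],d[1],1.])
def onz(c,u,v,z):
    o,d=ray(c,u,v); return o+d*(z-o[2])/d[2]
def proj(c,P):
    return cv2.projectPoints(np.array(P,float).reshape(-1,3),np.array(c["rvec"],float),np.array(c["tvec"],float),np.array(c["K"]),None)[0].reshape(-1,2)
E
python3 - <<'E'
from h import *
import pickle
C={n:camera(n) for n in("top","side")}
pickle.dump(C,open("c0.pkl","wb"))
for n,c in C.items():
    cv2.imwrite(f"pics/{n}0.png",c["pixels"][:,:,::-1]); print(n,ray(c,320,200),c["K"])
o=readout.get_obs();print(o["clock"],o["eef_pos"],o["tool_rot"],bot.tcp_to_grasp,o["grip_width"])
E
```

```text
top (array([0.47300137, 0.07521875, 0.94116811]), array([ 0.04013887,  0.02151316, -0.99898493])) [[393.4564328    0.         317.48664331]
 [  0.         393.4564328  199.20933562]
 [  0.           0.           1.        ]]
side (array([0.17798454, 0.89378408, 0.4652215 ]), array([ 0.37120147, -0.83467233, -0.40707135])) [[517.7864241    0.         317.52730373]
 [  0.         517.7864241  193.60145159]
 [  0.           0.           1.        ]]
0.1 [ 0.18793987 -0.46271999  0.23050077] [ 9.81451927e-01  1.91706086e-01 -1.76950974e-04 -9.27864064e-04] 0.0187 0.08567701208855608
```

View pics/top0.png

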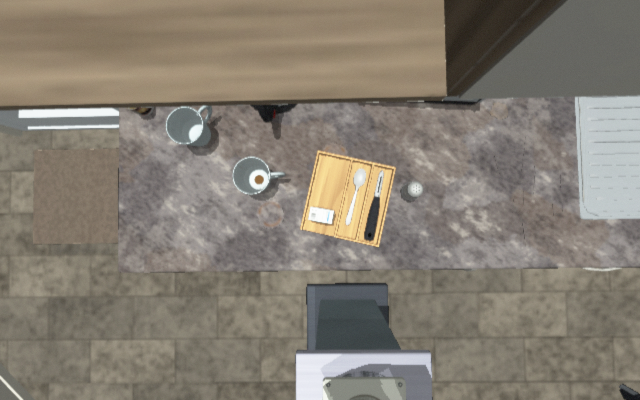

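View pics/side0.png

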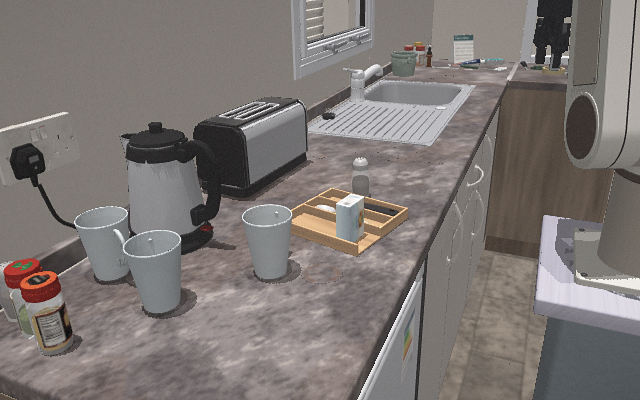

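The top view shows the organiser with corners at about (319,151), (395,167), (379,246) and (302,230). The box top is near (321,215) and the mug is at (253,177), with its handle towards the organiser. The side view shows the box standing at (350,218).

Run:
```python
from h import *
import pickle
C=pickle.load(open("c0.pkl","rb"));c=C["top"];im=c["pixels"]
hsv=cv2.cvtColor(im,cv2.COLOR_RGB2HSV)
roi=np.zeros(im.shape[:2],np.uint8);roi[140:255,290:405]=1
w=((hsv[...,1]>85)&(hsv[...,2]>110)).astype(np.uint8)*roi
pts=cv2.findNonZero(w);
pts=np.concatenate([k for k in cv2.findContours(w,0,2)[0] if cv2.contourArea(k)>20])
r=cv2.minAreaRect(pts);b=cv2.boxPoints(r)
P=np.array([onz(c,*p,.024) for p in b]);print(b,P.round(4),[np.linalg.norm(P[i]-P[i-1]).round(4) for i in range(4)],"ctr",P.mean(0))
roi[:]=0;roi[200:228,305:338]=1
m=((hsv[...,1]<50)&(hsv[...,2]>150)).astype(np.uint8)*roi
k=max(cv2.findContours(m,0,2)[0],key=cv2.contourArea)
r=cv2.minAreaRect(k);b=cv2.boxPoints(r);P=np.array([onz(c,*p,.084) for p in b]);print("box",b,P.round(4),P.mean(0))
big=np.hstack([cv2.resize(im[140:255,290:405,::-1],None,fx=3.4,fy=3.4,interpolation=2),cv2.resize(C["side"]["pixels"][180:260,280:380,::-1],(400,391),interpolation=2)])
cv2.imwrite("pics/big.png",big)
```

```text
[[299.40002 229.2    ]
 [317.16473 149.2588 ]
 [396.15295 166.81175]
 [378.38824 246.75294]] [[ 0.4425  0.144   0.024 ]
 [ 0.6291  0.0998  0.024 ]
 [ 0.5844 -0.0836  0.024 ]
 [ 0.3995 -0.0384  0.024 ]] [np.float64(0.1874), np.float64(0.1917), np.float64(0.1888), np.float64(0.1903)] ctr [0.51388573 0.03046224 0.024     ]
box [[307.5     219.50002]
 [310.30768 205.46156]
 [334.34613 210.26924]
 [331.53845 224.3077 ]] [[0.4654 0.1215 0.084 ]
 [0.4959 0.115  0.084 ]
 [0.4846 0.0628 0.084 ]
 [0.4542 0.0694 0.084 ]] [0.47499767 0.09218457 0.084     ]
```

View pics/big.png

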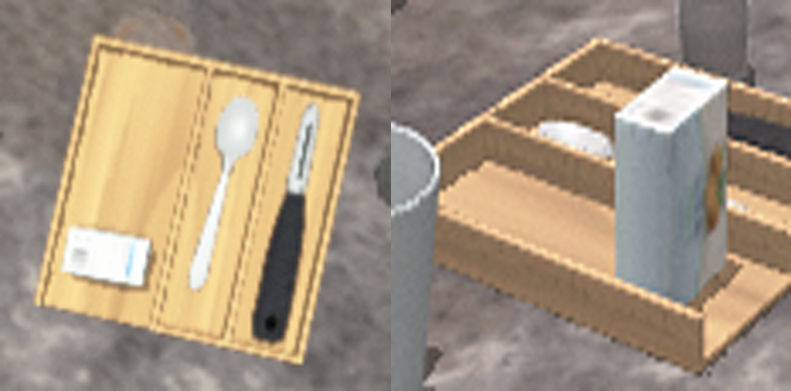

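Everything measures to size: the organiser comes out at 190 x 188 and is yawed -13.3°, and the box top is 31 x 53. The box sits 43 mm behind the front edge, 2.5 mm off mid-bay. I'll move the shut fingers in front of the box, staying high.

Call:
jog_arm --motion '[{"x": 54,"y": -55,"z": 0,"spin": 5,"fingers": 1},{"x": 108,"y": -110,"z": 0,"spin": 10,"fingers": 1},{"x": 162,"y": -164,"z": 0,"spin": 15,"fingers": 1},{"x": 216,"y": -218,"z": 0,"spin": 20,"fingers": 1},{"x": 270,"y": -273,"z": 0,"spin": 25,"fingers": 1},{"x": 324,"y": -328,"z": 0,"spin": 30,"fingers": 1},{"x": 378,"y": -382,"z": 0,"spin": 35,"fingers": 1},{"x": 432,"y": -437,"z": 0,"spin": 35,"fingers": 1}]'

```text
clock: 1.1
eef_pos: [0.369, -0.0544, 0.2312]
tool_rot: [0.996, -0.087, 0.001, -0.018]
ft_force: [0.0, -1.4, -0.3]
grip_width: 0.0002
grasp_force: 0.0
```

Call:
jog_arm --motion '[{"x": 0,"y": 0,"z": 0,"spin": 0,"fingers": 1},{"x": 0,"y": 0,"z": 0,"spin": 0,"fingers": 1}]'

```text
clock: 1.35
eef_pos: [0.3681, -0.0578, 0.231]
tool_rot: [0.996, -0.091, 0.001, -0.017]
ft_force: [-0.4, 0.6, -0.1]
grip_width: 0.0001
grasp_force: 0.0
```

Call:
jog_arm --motion '[{"x": 6,"y": -42,"z": 0,"spin": 2.5,"fingers": 1},{"x": 13,"y": -84,"z": 0,"spin": 2.5,"fingers": 1},{"x": 19,"y": -127,"z": 0,"spin": 2.5,"fingers": 1},{"x": 25,"y": -169,"z": 0,"spin": 2.5,"fingers": 1},{"x": 25,"y": -169,"z": 0,"spin": 2.5,"fingers": 1},{"x": 25,"y": -169,"z": 0,"spin": 2.5,"fingers": 1},{"x": 25,"y": -169,"z": 0,"spin": 2.5,"fingers": 1}]'

```text
clock: 2.22
eef_pos: [0.4002, -0.0362, 0.237]
tool_rot: [0.996, -0.076, 0.001, -0.042]
ft_force: [-0.3, 0.3, -0.4]
grip_width: 0.0001
grasp_force: 0.0
```

Run:
```python
from h import *
o=readout.get_obs();print(o["joint_pos"],o["joint_vel"],o["tau"],o["eef_pos"])
```

```text
[-0.15389513  0.0452654  -0.21423165  1.31550789  0.08435819  3.14059178] [0.00394655 0.0131946  0.01530729 0.00714059 0.00182541 0.00157161] [ 5.71553115e-03 -2.73698151e+01  2.51097339e+01  1.13766716e-02
  2.73430869e-01  2.55932099e-05] [ 0.40015129 -0.03619395  0.23697863]
```

Joint 6 has reached its limit of 3.14, so I'll unwind it by turning the tool half a turn the other way. The gripper gives the same contact face either way round.

Call:
jog_arm --motion '[{"spin": -10.5,"fingers": 1},{"spin": -21,"fingers": 1},{"spin": -31.5,"fingers": 1},{"spin": -42,"fingers": 1},{"spin": -52.5,"fingers": 1},{"spin": -63,"fingers": 1},{"spin": -73.5,"fingers": 1},{"spin": -84,"fingers": 1}]'

```text
validation failed for argument at $.mo...
```

Call:
jog_arm --motion '[{"fingers": 1}]'

```text
validation failed for argument at $.mo...
```

```bash
cat > s.py <<'E'
from h import *
from scipy.spatial.transform import Rotation as R
u=np.array([.973,-.231,0]);v=np.array([.231,.973,0]);ctr=np.array([.514,.030,0])
o=readout.get_obs();p=o["eef_pos"];M=R.from_quat(o["tool_rot"]).as_matrix()
print(o["clock"],p.round(4),"joints",o["joint_pos"].round(3),"F",o["ft_force"].round(1));print(M.round(3),"yaw x",np.degrees(np.arctan2(M[1,0],M[0,0])))
print("org xy",(p-ctr)@u,(p-ctr)@v)
def to(ox,oy,z): print("tool shift mm",(M.T@(ctr+ox*u+oy*v+[0,0,z]-p)*1e3).round(1))
E
python3 - <<'E'
from s import *
to(-.105,.051,.231)
E
```

```text
2.225 [ 0.4002 -0.0362  0.237 ] joints [-0.154  0.045 -0.214  1.316  0.084  3.141] F [-0.3  0.3 -0.4]
[[ 0.988 -0.152  0.009]
 [-0.152 -0.985  0.084]
 [-0.004 -0.084 -0.996]] yaw x -8.760399093028761
org xy -0.09548399279049306 -0.09070576110036004
tool shift mm [   1.9 -141.    17.9]
```

All the keys are required in every row.

Call:
jog_arm --motion '[{"x": 0,"y": 0,"z": 0,"spin": -10.5,"fingers": 1},{"x": 0,"y": 0,"z": 0,"spin": -21,"fingers": 1},{"x": 0,"y": 0,"z": 0,"spin": -31.5,"fingers": 1},{"x": 0,"y": 0,"z": 0,"spin": -42,"fingers": 1},{"x": 0,"y": 0,"z": 0,"spin": -52.5,"fingers": 1},{"x": 0,"y": 0,"z": 0,"spin": -63,"fingers": 1},{"x": 0,"y": 0,"z": 0,"spin": -73.5,"fingers": 1},{"x": 0,"y": 0,"z": 0,"spin": -84,"fingers": 1}]'

```text
clock: 3.22
eef_pos: [0.4, -0.0362, 0.237]
tool_rot: [0.79, 0.612, 0.029, -0.03]
ft_force: [0.3, -0.9, -0.0]
grip_width: -0.0003
grasp_force: 0.0
```

Run:
```python
from s import *
to(-.105,.051,.231)
```

```text
3.225 [ 0.4    -0.0362  0.237 ] joints [-0.154  0.045 -0.215  1.316  0.084  1.669] F [ 0.3 -0.9 -0. ]
[[ 0.249  0.968  0.009]
 [ 0.965 -0.249  0.084]
 [ 0.083 -0.012 -0.996]] yaw x 75.53507753289838
org xy -0.09562226549084858 -0.09077038544300224
tool shift mm [140.6 -11.9  18. ]
```

The tool is now at yaw 75.5° with its y axis along the bay, and a 5° sideways lean that I can live with. I'll go to the standoff and check it.

Call:
jog_arm --motion '[{"x": 36,"y": -4,"z": 5,"spin": -1.5,"fingers": 1},{"x": 73,"y": -8,"z": 9,"spin": -1.5,"fingers": 1},{"x": 110,"y": -12,"z": 14,"spin": -1.5,"fingers": 1},{"x": 146,"y": -15,"z": 18,"spin": -1.5,"fingers": 1},{"x": 146,"y": -15,"z": 18,"spin": -1.5,"fingers": 1},{"x": 146,"y": -15,"z": 18,"spin": -1.5,"fingers": 1}]'

```text
clock: 3.98
eef_pos: [0.4227, 0.1095, 0.2314]
tool_rot: [0.783, 0.62, 0.029, -0.03]
ft_force: [0.1, -0.3, 0.8]
grip_width: 0.0003
grasp_force: 0.0
```

Run:
```python
from s import *
to(-.110,.057,.073)
```

```text
3.975 [0.4227 0.1095 0.2314] joints [ 0.198  0.095 -0.175  1.276  0.08   2.001] F [ 0.1 -0.3  0.8]
[[ 0.229  0.973  0.008]
 [ 0.97  -0.229  0.083]
 [ 0.083 -0.011 -0.996]] yaw x 76.71402258188601
org xy -0.1072203169767394 0.056240524930860285
tool shift mm [-12.4  -1.1 157.9]
```

Call:
jog_arm --motion '[{"x": -4,"y": -1,"z": 40,"spin": 0,"fingers": 1},{"x": -7,"y": -1,"z": 85,"spin": 0,"fingers": 1},{"x": -10,"y": -1,"z": 130,"spin": 0,"fingers": 1},{"x": -12,"y": -1,"z": 158,"spin": 0,"fingers": 1},{"x": -12,"y": -1,"z": 158,"spin": 0,"fingers": 1},{"x": -12,"y": -1,"z": 158,"spin": 0,"fingers": 1}]'

```text
clock: 4.72
eef_pos: [0.4216, 0.1112, 0.0742]
tool_rot: [0.784, 0.62, 0.03, -0.03]
ft_force: [0.3, -1.4, -0.5]
grip_width: -0.0001
grasp_force: 0.0
```

Run:
```python
from s import *
to(-.085,.057,.073);to(-.045,.057,.073)
a=camera("side")["pixels"][140:290,240:440,::-1];b=camera("top")["pixels"][130:280,260:420,::-1]
cv2.imwrite("pics/a.png",np.hstack([cv2.resize(a,(440,330)),cv2.resize(b,(352,330))]))
```

```text
4.725 [0.4216 0.1112 0.0742] joints [ 0.202  0.239 -0.448  0.856  0.08   2.007] F [ 0.3 -1.4 -0.5]
[[ 0.23   0.973  0.011]
 [ 0.969 -0.23   0.084]
 [ 0.084 -0.009 -0.996]] yaw x 76.63356952248621
org xy -0.10861066626903701 0.057642521180253606
tool shift mm [-0.7 23.6  0.9]
tool shift mm [-0.7 63.6  0.5]
```

View pics/a.png

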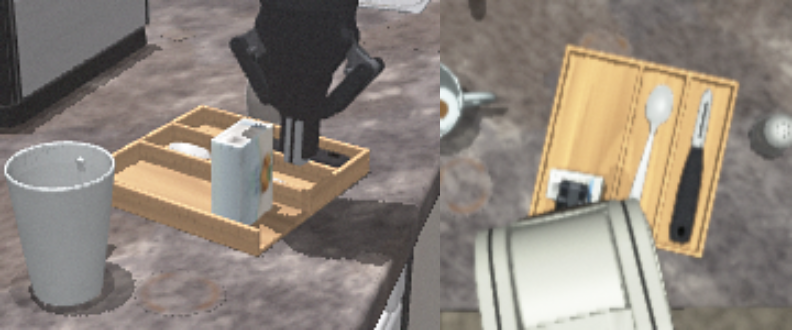

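The finger tips stand in front of the box near its top and centred on it. Next comes a slow push of about 60 mm to tip it over.

Call:
jog_arm --motion '[{"x": 0,"y": 12,"z": 0,"spin": 0,"fingers": 1},{"x": 0,"y": 20,"z": 0,"spin": 0,"fingers": 1},{"x": 0,"y": 26,"z": 0,"spin": 0,"fingers": 1},{"x": 0,"y": 32,"z": 0,"spin": 0,"fingers": 1},{"x": 0,"y": 37,"z": 0,"spin": 0,"fingers": 1},{"x": 0,"y": 42,"z": 0,"spin": 0,"fingers": 1},{"x": 0,"y": 46,"z": 0,"spin": 0,"fingers": 1},{"x": 0,"y": 46,"z": 0,"spin": 0,"fingers": 1}]'

```text
clock: 5.82
eef_pos: [0.4657, 0.101, 0.0725]
tool_rot: [0.783, 0.62, 0.03, -0.03]
ft_force: [-0.4, 0.3, 0.2]
grip_width: 0.0004
grasp_force: 0.0
```

Run:
```python
from s import *
a=camera("side")["pixels"][140:290,240:440,::-1];b=camera("top")["pixels"][130:280,260:420,::-1]
cv2.imwrite("pics/b.png",np.hstack([cv2.resize(a,(440,330)),cv2.resize(b,(352,330))]))
```

```text
5.825 [0.4657 0.101  0.0725] joints [ 0.162  0.314 -0.345  0.889  0.082  1.965] F [-0.4  0.3  0.2]
[[ 0.229  0.973  0.009]
 [ 0.97  -0.229  0.084]
 [ 0.084 -0.01  -0.996]] yaw x 76.68889930371108
org xy -0.06336595995770697 0.05797709272267004
```

View pics/b.png

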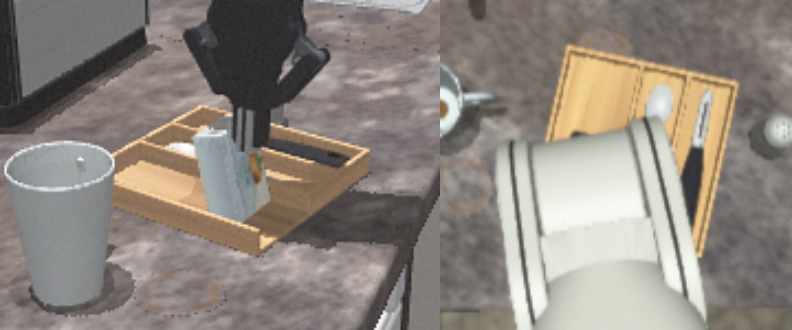

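The box is tilted back by about 15-18° and its foot hasn't moved. I'll carry on.

Call:
jog_arm --motion '[{"x": 0,"y": 5,"z": 0,"spin": 0,"fingers": 1},{"x": 0,"y": 10,"z": 0,"spin": 0,"fingers": 1},{"x": 0,"y": 15,"z": 0,"spin": 0,"fingers": 1},{"x": 0,"y": 20,"z": 0,"spin": 0,"fingers": 1},{"x": 0,"y": 23,"z": 0,"spin": 0,"fingers": 1},{"x": 0,"y": 23,"z": 0,"spin": 0,"fingers": 1},{"x": 0,"y": 23,"z": 0,"spin": 0,"fingers": 1},{"x": 0,"y": 23,"z": 0,"spin": 0,"fingers": 1}]'

```text
clock: 6.92
eef_pos: [0.4876, 0.0958, 0.0723]
tool_rot: [0.783, 0.62, 0.03, -0.03]
ft_force: [0.7, 0.2, -0.2]
grip_width: -0.0003
grasp_force: 0.0
```

Run:
```python
from s import *
to(-.115,.055,.073);to(-.115,.055,.022)
a=camera("side")["pixels"][140:290,240:440,::-1]
cv2.imwrite("pics/c.png",cv2.resize(a,(600,450)))
```

```text
6.925 [0.4876 0.0958 0.0723] joints [ 0.144  0.351 -0.291  0.908  0.082  1.947] F [ 0.7  0.2 -0.2]
[[ 0.229  0.973  0.009]
 [ 0.97  -0.229  0.084]
 [ 0.084 -0.011 -0.996]] yaw x 76.70375951590992
org xy -0.04085966491490555 0.05797656229822078
tool shift mm [ -2.8 -74.2  -0.2]
tool shift mm [ -7.1 -73.6  50.6]
```

View pics/c.png

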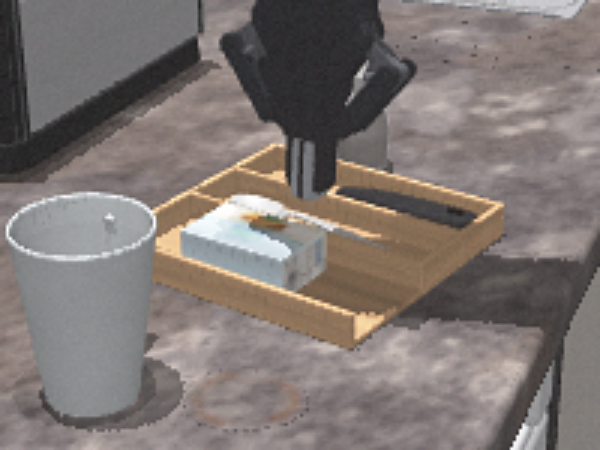

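The box lies flat in the bay, with its foot end facing the open front. I'll back off, go down in front of the foot end and look again.

Call:
jog_arm --motion '[{"x": -2,"y": -22,"z": 0,"spin": 0,"fingers": 1},{"x": -5,"y": -44,"z": 0,"spin": 0,"fingers": 1},{"x": -5,"y": -44,"z": 0,"spin": 0,"fingers": 1},{"x": -7,"y": -44,"z": 20,"spin": 0,"fingers": 1},{"x": -9,"y": -44,"z": 40,"spin": 0,"fingers": 1},{"x": -10,"y": -44,"z": 51,"spin": 0,"fingers": 1},{"x": -10,"y": -44,"z": 51,"spin": 0,"fingers": 1}]'

```text
clock: 7.85
eef_pos: [0.4431, 0.1004, 0.0205]
tool_rot: [0.783, 0.62, 0.029, -0.03]
ft_force: [-0.0, 1.0, -0.1]
grip_width: -0.0
grasp_force: 0.0
```

Run:
```python
from s import *
to(0.011-.0145,.052,.022)
a=camera("side")["pixels"][140:290,240:440,::-1];b=camera("top")["pixels"][130:280,260:420,::-1]
cv2.imwrite("pics/d.png",np.hstack([cv2.resize(a,(440,330)),cv2.resize(b,(352,330))]))
```

```text
7.85 [0.4431 0.1004 0.0205] joints [ 0.168  0.353 -0.462  0.734  0.081  1.972] F [-0.   1.  -0.1]
[[ 0.23   0.973  0.008]
 [ 0.97  -0.229  0.084]
 [ 0.083 -0.012 -0.996]] yaw x 76.6834298438676
org xy -0.08528613624526944 0.052072188336858886
tool shift mm [ 0.  81.8 -2.5]
```

View pics/d.png

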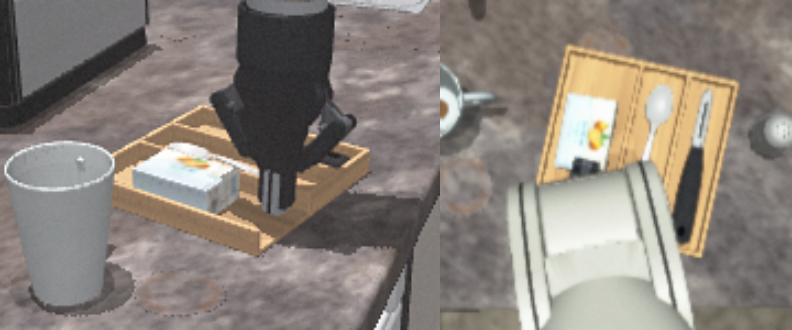

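The box is square to the bay and about centred, with the fingertips in front of its foot end. The calculated travel until it's home is about 82 mm, so I'll push to 72 first and then creep.

Call:
jog_arm --motion '[{"x": 0,"y": 15,"z": 0,"spin": 0,"fingers": 1},{"x": 0,"y": 27,"z": 0,"spin": 0,"fingers": 1},{"x": 0,"y": 36,"z": 0,"spin": 0,"fingers": 1},{"x": 0,"y": 45,"z": 0,"spin": 0,"fingers": 1},{"x": 0,"y": 54,"z": 0,"spin": 0,"fingers": 1},{"x": 0,"y": 63,"z": 0,"spin": 0,"fingers": 1},{"x": 0,"y": 70,"z": 0,"spin": 0,"fingers": 1},{"x": 0,"y": 72,"z": 0,"spin": 0,"fingers": 1}]'

```text
clock: 8.95
eef_pos: [0.5138, 0.0839, 0.0203]
tool_rot: [0.783, 0.62, 0.03, -0.03]
ft_force: [-0.7, 0.5, 1.0]
grip_width: -0.0
grasp_force: 0.3
```

Call:
jog_arm --motion '[{"x": 0,"y": 2,"z": 0,"spin": 0,"fingers": 1},{"x": 0,"y": 4,"z": 0,"spin": 0,"fingers": 1},{"x": 0,"y": 6,"z": 0,"spin": 0,"fingers": 1},{"x": 0,"y": 6,"z": 0,"spin": 0,"fingers": 1}]'

```text
clock: 9.45
eef_pos: [0.5193, 0.0826, 0.0203]
tool_rot: [0.783, 0.62, 0.03, -0.03]
ft_force: [0.1, 0.5, 0.8]
grip_width: -0.0002
grasp_force: 0.0
```

Run:
```python
from s import *
to(0.011-.0145,.052,.022)
a=camera("side")["pixels"][140:290,240:440,::-1];b=camera("top")["pixels"][130:280,260:420,::-1]
cv2.imwrite("pics/e.png",np.hstack([cv2.resize(a,(440,330)),cv2.resize(b,(352,330))]))
```

```text
9.45 [0.5193 0.0826 0.0203] joints [ 0.11   0.468 -0.269  0.816  0.082  1.913] F [0.1 0.5 0.8]
[[ 0.229  0.973  0.009]
 [ 0.97  -0.229  0.084]
 [ 0.084 -0.01  -0.996]] yaw x 76.69848994095933
org xy -0.006951115724087921 0.05240125539714261
tool shift mm [-0.3  3.4 -1.7]
```

View pics/e.png

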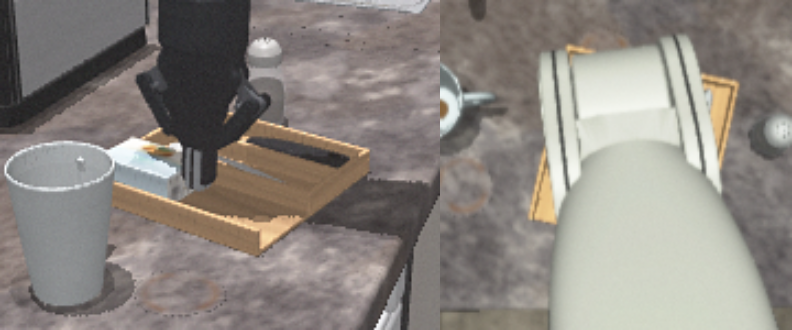

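The box is nearly home and the mug is clear. There's no wall force yet, so I'll creep on until it shows.

Call:
jog_arm --motion '[{"x": 0,"y": 2,"z": 0,"spin": 0,"fingers": 1},{"x": 0,"y": 4,"z": 0,"spin": 0,"fingers": 1},{"x": 0,"y": 4,"z": 0,"spin": 0,"fingers": 1}]'

```text
clock: 9.93
eef_pos: [0.5231, 0.0817, 0.0202]
tool_rot: [0.783, 0.62, 0.03, -0.03]
ft_force: [0.0, 0.7, -0.5]
grip_width: -0.0001
grasp_force: 0.3
```

Call:
jog_arm --motion '[{"x": 0,"y": 1,"z": 0,"spin": 0,"fingers": 1},{"x": 0,"y": 2,"z": 0,"spin": 0,"fingers": 1},{"x": 0,"y": 2,"z": 0,"spin": 0,"fingers": 1}]'

```text
clock: 10.3
eef_pos: [0.5232, 0.0817, 0.0202]
tool_rot: [0.783, 0.62, 0.029, -0.032]
ft_force: [-5.2, 2.4, 4.7]
grip_width: -0.0001
grasp_force: 2.9
```

The tool stopped with the wall force rising, so the box has met the back wall. I'll add a little more to seat it square, then back off and look.

Call:
jog_arm --motion '[{"x": 0,"y": 1,"z": 0,"spin": 0,"fingers": 1},{"x": 0,"y": 2,"z": 0,"spin": 0,"fingers": 1},{"x": 0,"y": 2,"z": 0,"spin": 0,"fingers": 1}]'

```text
clock: 10.68
eef_pos: [0.5233, 0.0817, 0.0201]
tool_rot: [0.783, 0.62, 0.028, -0.033]
ft_force: [-9.2, 2.7, 8.6]
grip_width: -0.0001
grasp_force: 5.2
```

Call:
jog_arm --motion '[{"x": 0,"y": -6,"z": 0,"spin": 0,"fingers": 1},{"x": 0,"y": -20,"z": 0,"spin": 0,"fingers": 1},{"x": 0,"y": -40,"z": 0,"spin": 0,"fingers": 1},{"x": 0,"y": -50,"z": -30,"spin": 0,"fingers": 1},{"x": 0,"y": -80,"z": -80,"spin": 0,"fingers": 1},{"x": 0,"y": -120,"z": -130,"spin": 0,"fingers": 1},{"x": -40,"y": -150,"z": -170,"spin": 0,"fingers": 1},{"x": -90,"y": -150,"z": -200,"spin": 0,"fingers": 1}]'

```text
clock: 11.68
eef_pos: [0.3567, 0.0112, 0.2151]
tool_rot: [0.782, 0.622, 0.03, -0.029]
ft_force: [1.3, -1.1, -0.2]
grip_width: 0.0002
grasp_force: 0.0
```

Call:
jog_arm --motion '[{"x": -50,"y": 0,"z": 0,"spin": 0,"fingers": 1},{"x": -100,"y": 0,"z": 0,"spin": 0,"fingers": 1},{"x": -150,"y": 0,"z": 0,"spin": 0,"fingers": 1},{"x": -200,"y": 0,"z": 0,"spin": 0,"fingers": 1},{"x": -200,"y": 0,"z": 0,"spin": 0,"fingers": 1},{"x": -200,"y": 0,"z": 0,"spin": 0,"fingers": 1},{"x": -200,"y": 0,"z": 0,"spin": 0,"fingers": 1}]'

```text
clock: 12.55
eef_pos: [0.3128, -0.1818, 0.1968]
tool_rot: [0.783, 0.621, 0.03, -0.03]
ft_force: [-1.0, -0.5, 0.9]
grip_width: -0.0
grasp_force: 0.0
```

Run:
```python
from s import *
c=camera("top");im=c["pixels"];hsv=cv2.cvtColor(im,cv2.COLOR_RGB2HSV)
to(0.0,.052,.022)
a=camera("side")["pixels"][140:290,240:440,::-1];b=im[130:280,260:420,::-1]
cv2.imwrite("pics/f.png",np.hstack([cv2.resize(a,(440,330)),cv2.resize(b,(352,330))]))
roi=np.zeros(im.shape[:2],np.uint8);roi[145:215,305:350]=1
m=((hsv[...,1]<60)&(hsv[...,2]>150)).astype(np.uint8)*roi
k=max(cv2.findContours(m,0,2)[0],key=cv2.contourArea)
for p in cv2.boxPoints(cv2.minAreaRect(k)):
    P=onz(c,*p,.037)-ctr; print(p,"org",(P@u).round(4),(P@v).round(4))
```

```text
12.55 [ 0.3128 -0.1818  0.1968] joints [-0.589  0.018 -0.35   1.242  0.075  1.21 ] F [-1.  -0.5  0.9]
[[ 0.227  0.974  0.009]
 [ 0.97  -0.227  0.084]
 [ 0.084 -0.01  -0.996]] yaw x 76.81971398463632
org xy -0.1468847008587212 -0.2525463485554505
tool shift mm [288.4 149.9 198.1]
[315.25427 186.60432] org 0.0083 0.0792
[322.38312 152.14824] org 0.0898 0.0804
[345.49713 156.93047] org 0.0903 0.0259
[338.3683  191.38655] org 0.009 0.0249
```

View pics/f.png

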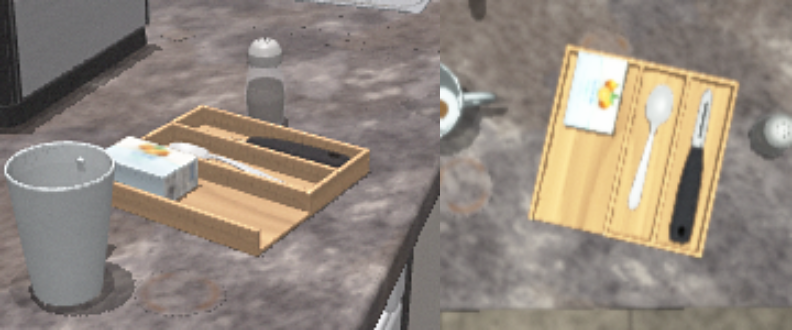

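The box lies flat and square. Its top end is at x = 90 mm, against the back wall, and nothing else has moved. I'll hand the job in.

```bash
python3 -c "
from h import *
print(bot.job_done())"
```

```text
the job is handed in; nothing more can be done
None
```

The tea box was tipped backwards into the bay and pushed home: it now lies flat and square with its top end against the back wall, the other items are where they were, and the job was handed in at about 12.6 s of the 37 s allowed.

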